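Slide the honey display into place and complete it

ROBOT

A 6-joint arm with a two-finger parallel gripper is mounted at the origin on the work surface. World frame = base frame: x ahead of the robot, y to its left, z up, the work surface at z = 0. Lengths are in mm, angles in degrees, forces in N, time in s.
With the tool pointing down it reaches from about 325 to 775 mm from the base axis. Payload 5.5 kg.
Tool frame: the origin (TCP) lies at the very end of the fingers, on their centre line; the grasp point (between the pads) lies 19 mm behind it; z points along the fingers, y is the line along which they close (so a half turn about z gives the same grasp; the last joint's range is limited). The gripper opens to 88 mm and grips with 3 to 60 N. Pads are 20 mm wide; open, the fingers measure 115 mm over their backs; the gripper's body (75 mm by 178 mm) begins 61 mm behind the grasp point.
Start: joints at [-77.79, 5.22, 70.514, -0, 104.267, -3.249], TCP at [159.922, -578.309, 222.631] pointing down, gripper open.
Joint ranges: [-164.24, 164.24], [-49.07, 125.15], [9.68, 141.18], [-86.29, 266.29], [3.28, 154.24], [-151.56, 151.56]. Speed limits (degrees/s): [147.25, 147.25, 172.46, 180, 180, 180].

INTERFACE

Orientations are given as a 3x3 rotation matrix whose columns are the frame's x, y, z axes.
In Python, from bench import ctrl gives the robot as it stands. The module is installed in compiled form; this text tells all that it offers. Calls block until the motion is done:
- ctrl.move_to(position, orientation): joint-space move of the TCP to a pose.
- ctrl.servo_line(position, v=150, ori=None, contact_N=None): straight line of the TCP; ori=None keeps the orientation; v is the mean speed in mm/s. With contact_N (N) it stops when the force on the tool has changed by that much, and returns True; else False.
- ctrl.goto_joints(angles): joint-space move.
- ctrl.open() and ctrl.grasp(strength=None): open the fingers fully, or close them until they stop; strength is the grip in N (None keeps the last).
- ctrl.dwell(seconds).
- ctrl.inverse_kinematics(position, orientation): joint angles nearest the present ones, or None.
- ctrl.get_obs(): the state.
- ctrl.get_image(name): name is "scene" or "top" or "wrist"; returns a dict with "img" (400x640x3 uint8, blue, green, red), "depth" (400x640 float32, mm along the optical axis (not along the pixel's ray), 0 where there is no reading), "camera_matrix" (3x3 intrinsics, pixels), "eye" and "attitude" of the camera in the world; the wrist camera has in their place "T_tool_cam" (4x4, takes a point from camera to tool coordinates, whose origin is the TCP and whose axes are the flange's). Camera axes: x right, y up, looking along -z (the intrinsics and any distortion apply to the point x, -y, -z); pixel columns grow to the right and rows downward; lengths in mm; the calibration is good to about 2 mm. A picture is of the moment at which its call begins: read the wrist's pose just before it.
A pose or a line that the arm cannot do raises ctrl.Unreachable and nothing moves.
- ctrl.finish_job(): hands the job in; it is judged then, once.
The state is a dict: "t": time; "q": joint angles; "joint_velocities": joint speeds; "joint_torque": joint torques, N m; "tool_pos": TCP position; "eef_rot": TCP orientation; "wrist_force": force on the tool from outside, world axes, zero at the start; "torque": the same for the moment, N m; "opening": opening from 0.0 (shut) to 1.0 (fully open); "gripper_force": force on a finger pad.
Only numpy, scipy, OpenCV 4.12 (cv2) and the standard library are available. Lean on these libraries where they do the work, as an engineer would, in place of code of your own. Each camera call takes 0.05 s, during which the arm holds its last target. There are 200 camera calls.

TASK

Slide the wooden display board, with the two honey jars standing on it, across the stall table until it lies centred and square on the blue place mat; do not lift the board and keep its jars on their cork spots. Then stand the loose amber honey jar (gold lid, not the cream honey with the green lid) upright on the board's free cork spot, set down rather than dropped, and leave the cream jar, the cash tin and the bread crate where they are.

Things in the scene. Friction and masses are not known exactly. Their poses are not given: they have to be found in the camera images.
- board: loose pale wood board, 180 (its x) x 120 (its y) x 24 mm thick, 0.5 kg, too wide to grasp; origin: centre of its underside. Cork discs 58 mm across lie flush in its top at x = -60, 0 and +60 mm; jars stand on -60 and 0; the disc at +60 (end away from the robot) is free. Starts left of the mat, its x within 17 degrees of world x
- mat: flat blue place mat with a thin white border line, 224 (its x) x 164 mm (its y), 1.5 mm thick, fixed, no obstacle: things slide on to it without a step and rest at table height; origin: its centre. The board belongs centred on it, long side along its long side
- spot_near (a point): centre of the board's cork disc at -60 mm, on the board's top face 24 mm up; the first jar stands here
- spot_middle (a point): centre of the board's middle cork disc, on the top face; the second jar stands here
- spot_free (a point): centre of the board's free cork disc at +60 mm, on the top face; the loose jar goes here
- jar_near: amber honey jar with a gold lid and a paper label, 52 mm diameter, 62 mm tall, about 0.19 kg; origin: centre of its underside, z up; stands on spot_near of the board
- jar_middle: amber honey jar with a gold lid and a paper label, 52 mm diameter, 62 mm tall, about 0.19 kg; origin: centre of its underside, z up; stands on spot_middle of the board
- jar_loose: amber honey jar with a gold lid and a paper label, 52 mm diameter, 62 mm tall, about 0.19 kg; origin: centre of its underside, z up; stands alone on the table to the right of the mat; to be added to the board
- jar_cream: bystander: cream honey jar, white with a green lid, same size as the amber jars, origin likewise; stands on the table near the loose amber jar
- cash_tin: bystander: red cash tin 90 x 150 x 55 mm with a small wire handle on top (to 71 mm), beyond the work; origin: centre of its underside
- bread_crate: bystander: wooden crate of bread sticks, 240 x 180 x 100 mm (sticks to 112 mm), at the left of the table; origin: centre of its underside

How it is judged (in metres and radians):
On the way, in this order (a step that is already met when the one before it is completed fails the run):
1. the board lies still on the mat, centre within 15 mm and long side within 6 degrees of the mat's, both jars upright within 15 mm of their spots, the loose jar not yet on the board (horizontal distance between board and mat below 0.015 m and angle between the x axis of board and the x axis of mat, either way round below 0.105 rad and height (world z) of board below 0.006 m and horizontal distance between jar_near and spot_near below 0.015 m and z of jar_near in the frame of board between 0.019 and 0.029 m and angle between each of jar_near, jar_middle's own z axis and vertical below 0.1 rad and horizontal distance between jar_middle and spot_middle below 0.015 m and z of jar_middle in the frame of board between 0.019 and 0.029 m and linear speed of board below 0.01 m/s and horizontal distance between jar_loose and board above 0.11 m), for 0.3 s.
2. the loose amber jar stands upright on the free cork spot, within 12 mm of its centre (horizontal distance between board and mat below 0.015 m and angle between the x axis of board and the x axis of mat, either way round below 0.105 rad and height (world z) of board below 0.006 m and horizontal distance between jar_loose and spot_free below 0.012 m and z of jar_loose in the frame of board between 0.019 and 0.029 m and angle between jar_loose's own z axis and vertical below 0.1 rad), for 0.2 s.
At the end, for the whole second after the job is handed in: The board lies flat on the mat, its centre within 15 mm of the mat's centre and its long side within 6 degrees of the mat's; the two jars stand upright on their own spots (centres within 15 mm) and the loose amber jar stands upright on the free spot (centre within 12 mm); all at rest and released (all of step 2 and horizontal distance between jar_near and spot_near below 0.015 m and z of jar_near in the frame of board between 0.019 and 0.029 m and angle between each of jar_near, jar_middle's own z axis and vertical below 0.1 rad and horizontal distance between jar_middle and spot_middle below 0.015 m and z of jar_middle in the frame of board between 0.019 and 0.029 m and linear speed of each of board, jar_loose, jar_near, jar_middle below 0.01 m/s); the robot touches nothing.
It fails at once if the board is lifted more than 12 mm or tipped more than 9 degrees (height (world z) of board above 0.012 m or angle between board's own z axis and vertical above 0.157 rad).
It fails at once if any jar, amber or cream, is tipped more than 30 degrees (angle between any of jar_near, jar_middle, jar_loose, jar_cream's own z axis and vertical above 0.52 rad).
It fails at once if the loose jar is dropped on to the board: let go while its underside is more than 10 mm above the board's top (horizontal distance between jar_loose and board below 0.11 m and z of jar_loose in the frame of board above 0.034 m and contact force between the fingers and jar_loose below 0.2 N).
It fails at once if the cream jar, the cash tin or the bread crate is moved more than 25 mm (distance of any of jar_cream, cash_tin, bread_crate from where it was at the start of the episode above 0.025 m).
It also fails if it takes over 69 s, if anything falls off the work surface, if the arm or the gripper's body presses on something with over 40 N, if the wrist force passes 120 N, or if a joint passes its speed limit or range.

## Working session

There is one attempt and no reset: what is moved stays moved. The work goes in short steps, each a Python script; the robot and the scene stay as the last script left them, time stands still between calls to the robot, and variables do not carry over. Pictures are saved under pics/ and viewed, at most 10 in all, crops included, and the job is handed in when it is done.

```bash
mkdir -p pics; python3 - <<'E'
from bench import ctrl
import cv2, numpy as np
for n in ("top","scene"):
    d=ctrl.get_image(n); cv2.imwrite(f"pics/{n}0.png",d["img"]); np.savez(f"{n}0.npz",**d)
    print(n,d["camera_matrix"],d["eye"],d["attitude"],d.keys())
E
```

```text
top [[510.21862416   0.         318.64072815]
 [  0.         510.21862416 201.43289761]
 [  0.           0.           1.        ]] [ 562.15460845   97.3151255  1383.31095564] [[-0.01785044  0.99947415 -0.02707003]
 [-0.99983121 -0.01796147 -0.00386403]
 [-0.00434822  0.02699648  0.99962607]] dict_keys(['img', 'depth', 'camera_matrix', 'eye', 'attitude'])
scene [[365.24097327   0.         317.7001701 ]
 [  0.         365.24097327 197.22353087]
 [  0.           0.           1.        ]] [1005.477551    707.90135877  745.65369258] [[-0.83498015 -0.38393611  0.3942096 ]
 [ 0.55024875 -0.57489904  0.60557197]
 [-0.00587023  0.72255391  0.69128965]] dict_keys(['img', 'depth', 'camera_matrix', 'eye', 'attitude'])
```

View pics/top0.png

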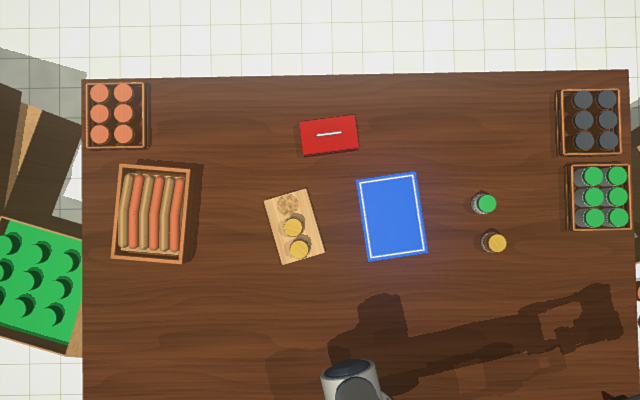

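View pics/scene0.png

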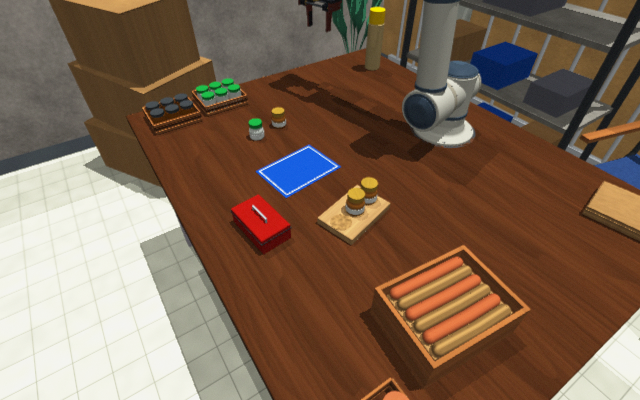

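The top view shows the board at about (294,227) with its free disc at (288,204), the mat at (391,217), the loose jar's lid at (494,242), the cream jar at (483,203) and the tin at (329,135). The scene view agrees with this. Next I'll measure positions.

```bash
cat > vis.py <<'E'
import numpy as np, cv2
def ray(d,uv):
    K=d["camera_matrix"]; uv=np.atleast_2d(uv).astype(float)
    p=np.c_[(uv[:,0]-K[0,2])/K[0,0],-(uv[:,1]-K[1,2])/K[1,1],-np.ones(len(uv))]
    return np.asarray(d["eye"]),p@np.asarray(d["attitude"]).T
def plane(d,uv,z):
    e,r=ray(d,uv); return e+r*((z-e[2])/r[:,2])[:,None]
def two(d1,u1,d2,u2):
    e1,r1=ray(d1,u1); e2,r2=ray(d2,u2); r1,r2=r1[0],r2[0]
    s=np.linalg.lstsq(np.c_[r1,-r2],e2-e1,rcond=None)[0]
    a,b=e1+s[0]*r1,e2+s[1]*r2
    return (a+b)/2,np.linalg.norm(a-b)
def mask(d,lo,hi,box=None):
    m=cv2.inRange(cv2.cvtColor(d["img"],cv2.COLOR_BGR2HSV),lo,hi)
    if box:
        k=np.zeros_like(m); x0,y0,x1,y1=box; k[y0:y1,x0:x1]=255; m&=k
    return m
def blobs(m,amin=40):
    c,_=cv2.findContours(m,cv2.RETR_EXTERNAL,cv2.CHAIN_APPROX_NONE)
    return sorted([x[:,0] for x in c if cv2.contourArea(x)>amin],key=lambda x:-cv2.contourArea(x.reshape(-1,1,2)))
def rect(d,cont,z):
    "centre, angle of long side (deg from world x), sizes of a rectangle seen on plane z"
    P=plane(d,cont,z)[:,:2].astype(np.float32)
    c,s,_=r=cv2.minAreaRect(P); b=cv2.boxPoints(r)
    e=b[1]-b[0]; f=b[2]-b[1]; l=e if np.hypot(*e)>np.hypot(*f) else f
    if l[0]<0:l=-l
    return np.array(c),np.degrees(np.arctan2(l[1],l[0])),sorted(s)
def ctr(c): return cv2.minEnclosingCircle(c.astype(np.float32))[0]
E
python3 - <<'E'
from vis import *
t=dict(np.load("top0.npz"));s=dict(np.load("scene0.npz"))
for p in [(268,205),(310,245),(294,227),(494,242),(484,203),(288,204)]: print(p,cv2.cvtColor(t["img"],cv2.COLOR_BGR2HSV)[p[1],p[0]])
for p in [(330,212),(356,195),(278,113),(256,124)]: print(p,cv2.cvtColor(s["img"],cv2.COLOR_BGR2HSV)[p[1],p[0]])
m=blobs(mask(t,(100,120,100),(130,255,255)))[0]; print("mat",rect(t,m,0))
b=blobs(mask(t,(10,60,130),(30,255,255),(255,170,340,280)))
for x in b: print("board",len(x),rect(t,x,24))
x=np.hstack([t["img"][170:280,250:520]]) ; x=cv2.resize(x,None,fx=2.9,fy=2.9,interpolation=2)
y=cv2.resize(s["img"][95:245,225:405],None,fx=2.9,fy=2.9)
mm=mask(t,(10,60,130),(30,255,255),(255,170,520,280))[170:280,250:520]
cv2.imwrite("pics/a.png",np.vstack([x,cv2.resize(cv2.cvtColor(mm,8),(x.shape[1],230))]));
E
```

```text
(268, 205) [ 17 115 224]
(310, 245) [ 17 110 134]
(294, 227) [ 22 160 222]
(494, 242) [ 21 159 218]
(484, 203) [ 67 159 189]
(288, 204) [ 17 127 203]
(330, 212) [ 18 118 231]
(356, 195) [ 22 187 214]
(278, 113) [ 22 186 189]
(256, 124) [ 68 209 184]
mat (array([557.01123047, -93.71394348]), np.float32(7.1973014), [164.2574920654297, 224.4623260498047])
board 211 (array([534.15411377, 170.28283691]), np.float32(15.386595), [119.6272964477539, 179.30885314941406])
```

View pics/a.png

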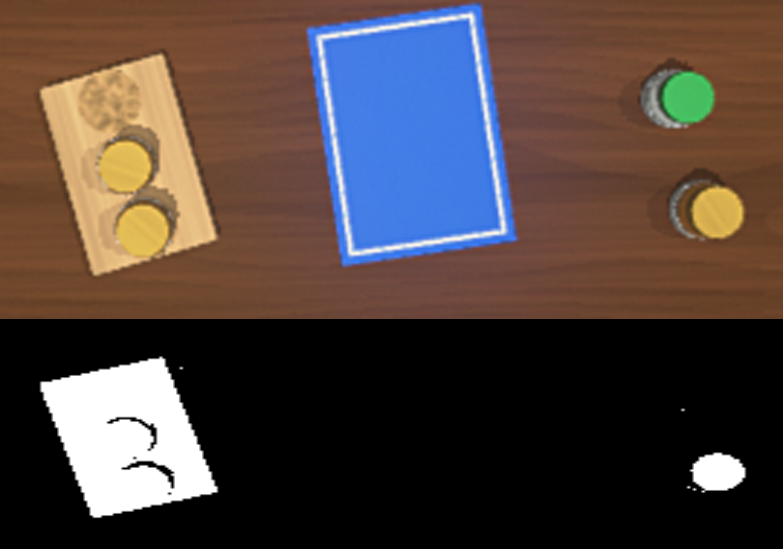

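The crop shows clean masks. The mat and board rectangles match their known sizes, and the loose jar's lid is isolated. Next I'll measure heights from two views and make the push.

```bash
cat > act.py <<'E'
from vis import *
from bench import ctrl
def R(a):  # tool down, tool y along direction a (deg)
    a=np.radians(a); y=np.array([np.cos(a),np.sin(a),0]); z=np.array([0,0,-1.]); return np.c_[np.cross(y,z),y,z]
def at(c,a,bx,by,z):
    a=np.radians(a); return np.array([c[0]+bx*np.cos(a)-by*np.sin(a),c[1]+bx*np.sin(a)+by*np.cos(a),z])
M=np.array([557.0,-93.7]); MA=7.2
def lids():
    t=ctrl.get_image("top"); s=ctrl.get_image("scene"); return t,s
E
python3 - <<'E'
from act import *
t=dict(np.load("top0.npz"));s=dict(np.load("scene0.npz"))
jt=blobs(mask(t,(19,130,150),(26,255,255),(470,225,520,260)))[0]
js=blobs(mask(s,(19,130,120),(26,255,255),(265,100,292,122)),20)[0]
print("lid",ctr(jt),ctr(js),cv2.boundingRect(js),two(t,ctr(jt),s,ctr(js)),plane(t,ctr(jt),62))
gt=blobs(mask(t,(50,100,80),(80,255,255),(465,185,505,220)))[0]; print("cream",plane(t,ctr(gt),62))
# board top corners, two views (far-left and far-right)
bt=blobs(mask(t,(10,60,130),(30,255,255),(255,170,340,280)))[0]
ct=bt[np.argmin(bt@[1,0])],bt[np.argmin(bt@[0,1])]
bs=blobs(mask(s,(12,60,130),(30,190,255),(310,180,400,245)))[0]
print(ct,bs[np.argmin(bs[:,0])],bs[np.argmax(bs[:,0])],bs[np.argmax(bs[:,1])])
print("cornerR",two(t,ct[1],s,bs[np.argmin(bs[:,0])]))
o=ctrl.get_obs(); print(o["t"],o["eef_rot"].round(2) if hasattr(o["eef_rot"],'round') else o["eef_rot"],o["wrist_force"])
for a in (15.4,195.4): print(a,ctrl.inverse_kinematics(at((534.2,170.3),15.4,-13,90,14),R(a)))
for a in (7.2,187.2): print(a,ctrl.inverse_kinematics(at(M,MA,-13,70,14),R(a)))
E
```

```text
lid (497.0, 242.72727966308594) (277.5, 110.5) (272, 107, 12, 7) (array([ 482.81764731, -357.99927291,   56.26668432]), np.float64(0.24319533968129226)) [[ 483.05730841 -355.9668569    62.        ]]
cream [[ 585.7442031  -331.78728816   62.        ]]
(array([264, 200], dtype=int32), array([305, 188], dtype=int32)) [318 216] [390 203] [350 239]
cornerR (array([634.96686649, 138.54979163,  25.45249605]), np.float64(1.0001373127111592))
0.1 [[ 0.96  0.27 -0.  ]
 [ 0.27 -0.96  0.  ]
 [ 0.   -0.   -1.  ]] [ 0.17952361  0.54404353 -0.39414554]
15.4 [ 2.35100104e+01  2.40933422e+00  9.47898300e+01 -2.54444375e-14
  8.28008358e+01  8.11001040e+00]
195.4 None
7.2 [-6.40508135e+00 -1.07614866e+00  9.83031893e+01 -2.54444375e-14
  8.27729594e+01 -1.36050814e+01]
187.2 None
```

```bash
python3 - <<'E'
from act import *
B,A=(534.2,170.3),15.4
ctrl.move_to(at(B,A,-13,100,180),R(A))
ctrl.servo_line(at(B,A,-13,100,14),v=120)
print(ctrl.servo_line(at(B,A,-13,58,14),v=25,contact_N=1.5))
o=ctrl.get_obs(); p=np.array(o["tool_pos"]); a=np.radians(A)
off=(p[:2]-B)@[-np.sin(a),np.cos(a)]; print(o["t"],p,off,o["wrist_force"])
print(ctrl.servo_line(at(M,MA,-13,off+3,14),v=50,ori=R(MA)))
o=ctrl.get_obs(); print(o["t"],o["tool_pos"],o["wrist_force"])
p=at(M,MA,-13,off+25,14); ctrl.servo_line(p,v=80); ctrl.servo_line([*p[:2],200],v=150)
ctrl.move_to([p[0]-60,p[1]+180,240],R(MA))
t=ctrl.get_image("top"); np.savez("top1.npz",**t); cv2.imwrite("pics/b.png",t["img"][130:290,220:540])
o=ctrl.get_obs(); print(o["t"])
m=blobs(mask(t,(10,60,130),(30,255,255),(330,160,450,280)))
for x in m: print(rect(t,x,24))
E
```

```text
True
5.925 [502.59753667 234.73478611  13.45459015] 70.51350862987404 [ 0.39195139  0.16844912 -0.39542504]
False
11.2667 [534.87889377 -22.37025628  13.99241721] [-0.17759892  3.74345213 -3.44898579]
13.9333
(array([557.96520996, -90.27661133]), np.float32(7.1534157), [118.38666534423828, 177.9381561279297])
```

View pics/b.png

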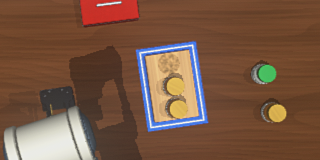

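The picture shows the board inside the mat's border, with both jars standing on it. The measured error is about 3 mm and 0°. Next I'll check the jars on the board and look at the loose jar and the free spot with the wrist camera.

```bash
cat >> act.py <<'E'
def wrist():
    o=ctrl.get_obs(); d=ctrl.get_image("wrist"); T=np.array(d["T_tool_cam"]); Rt=np.array(o["eef_rot"])
    d["eye"]=np.array(o["tool_pos"])+Rt@T[:3,3]; d["attitude"]=Rt@T[:3,:3]; return d
E
python3 - <<'E'
from act import *
t=dict(np.load("top1.npz"))
B=np.array([558,-90.3])
for c in blobs(mask(t,(20,130,150),(26,255,255),(360,190,430,270)),30):
    print("jar on board",plane(t,ctr(c),86),cv2.boundingRect(c))
print("spots",at(B,7.2,-60,0,24),at(B,7.2,0,0,24),at(B,7.2,60,0,24))
W=[]
for i,dx in enumerate((-35,35)):
    ctrl.move_to([483-60+dx,-356,260],R(-82.8)); d=wrist(); W.append(d)
    np.savez(f"w{i}.npz",**d)
cv2.imwrite("pics/w.png",np.vstack([cv2.resize(d["img"],(480,300)) for d in W]))
print(ctrl.get_obs()["t"])
L=[[c for c in blobs(mask(d,(19,120,120),(27,255,255)),300)] for d in W]
for d,l in zip(W,L):
    for c in l[:3]: print(ctr(c),cv2.boundingRect(c),plane(d,ctr(c),62))
print(two(W[0],ctr(L[0][0]),W[1],ctr(L[1][0])))
E
```

```text
jar on board [[499.27402918 -97.54364394  86.        ]] (390, 230, 18, 18)
jar on board [[557.42197846 -91.26334967  86.        ]] (387, 208, 17, 17)
spots [498.47311792 -97.81999401  24.        ] [558.  -90.3  24. ] [617.52688208 -82.78000599  24.        ]
16.375
(52.5, 24.5) (26, 0, 53, 50) [[502.07474453 -80.71507709  62.        ]]
(329.0909118652344, 79.09091186523438) (306, 59, 45, 44) [[ 486.34142314 -357.05641866   62.        ]]
(399.5, 396.5) (290, 394, 220, 6) [[  82.52466839 -513.49223481   62.        ]]
(45.61224365234375, 34.982994079589844) (21, 7, 52, 55) [[561.55839417 -72.91066047  62.        ]]
(59.0, 100.5) (36, 76, 49, 49) [[499.73151651 -79.80495249  62.        ]]
(319.9200134277344, 145.37142944335938) (299, 126, 42, 31) [[ 488.10551163 -356.01406632   62.        ]]
(array([  625.46532586,   890.63734504, -1240.39198231]), np.float64(34.71685248362691))
```

View pics/w.png

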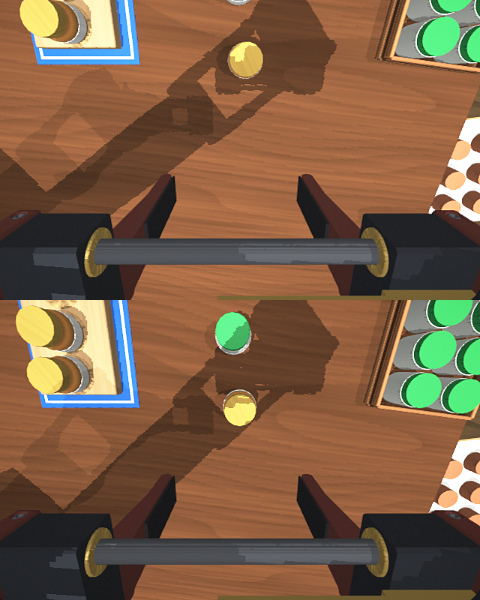

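The first wrist view has the gold lid at (329,79) in full-image pixels. In the second view it is at (320,145), but a shadow cuts part of it off, so I'll loosen the mask and triangulate.

```bash
python3 - <<'E'
from act import *
W=[dict(np.load(f"w{i}.npz")) for i in (0,1)]
C=[]
for d,box in zip(W,((290,40,360,120),(285,100,350,180))):
    h=cv2.cvtColor(d["img"],cv2.COLOR_BGR2HSV)
    c=blobs(mask(d,(19,110,50),(30,255,255),box),200)[0]; c=cv2.convexHull(c)[:,0]; C.append(ctr(c))
    print(ctr(c),cv2.boundingRect(c),plane(d,ctr(c),62))
print(two(W[0],C[0],W[1],C[1]))
for z in (22,150):
    for p in ([484,-356.5,z],[*at((558,-90.3),7.2,60,0,0)[:2],z+24]): print(ctrl.inverse_kinematics(p,R(-82.8)) is not None)
E
```

```text
(328.1604919433594, 78.64785766601562) (306, 56, 45, 47) [[ 486.64587481 -356.04874446   62.        ]]
(319.4096374511719, 145.91824340820312) (299, 125, 42, 43) [[ 487.44612689 -355.54284765   62.        ]]
(array([ 486.82885844, -355.9310575 ,   57.90631167]), np.float64(0.5071850899230627))
True
True
True
True
```

```bash
python3 - <<'E'
from act import *
J=[485,-356]; S=at((558,-90.3),7.2,60,0,0)[:2]; r=R(-82.8)
ctrl.move_to([*J,130],r); ctrl.servo_line([*J,22],v=80)
ctrl.grasp(20); o=ctrl.get_obs(); print(o["t"],o["opening"],o["gripper_force"],o["tool_pos"])
ctrl.servo_line([*J,170],v=100); o=ctrl.get_obs(); print(o["opening"],o["gripper_force"],o["wrist_force"])
ctrl.move_to([*S,170],r); ctrl.servo_line([*S,56],v=80); ctrl.dwell(.3)
print(ctrl.servo_line([*S,43],v=12,contact_N=2)); o=ctrl.get_obs(); print(o["t"],o["tool_pos"],o["wrist_force"])
E
```

```text
19.1333 0.5817600565984942 19.99998772982508 [ 485.00356109 -356.03754979   22.01537379]
0.5848712326273443 19.99968651216477 [-0.42148651  0.1341769  -2.10276873]
True
24.5917 [617.44058257 -82.75910375  45.99908048] [-0.05033468  0.26518639  4.16814233]
```

```bash
python3 - <<'E'
from act import *
ctrl.open(); ctrl.dwell(.2)
p=np.array(ctrl.get_obs()["tool_pos"]); ctrl.servo_line([p[0],p[1],200],v=120)
ctrl.move_to([400,-330,240],R(-82.8)); ctrl.dwell(.3)
t=ctrl.get_image("top"); cv2.imwrite("pics/c.png",t["img"][130:290,220:540])
m=blobs(mask(t,(10,60,130),(30,255,255),(330,160,450,280)))[0]; c,a,s=rect(t,m,24); print(c,a,s)
for x in blobs(mask(t,(20,130,150),(26,255,255),(360,170,430,270)),30): print(plane(t,ctr(x),86),cv2.boundingRect(x))
print([at(c,a,b,0,24) for b in (-60,0,60)])
g=blobs(mask(t,(50,100,80),(80,255,255),(465,185,505,220)))[0]; print("cream",plane(t,ctr(g),62),ctrl.get_obs()["t"])
E
```

```text
[557.96520996 -90.27661133] 7.1534157 [118.38666534423828, 177.9381561279297]
[[499.27402918 -97.54364394  86.        ]] (390, 230, 18, 18)
[[557.42197846 -91.26334967  86.        ]] (387, 208, 17, 17)
[[615.26303819 -82.55054284  86.        ]] (383, 185, 18, 17)
[array([498.4322319 , -97.74820471,  24.        ]), array([557.96520996, -90.27661133,  24.        ]), array([617.49818802, -82.80501795,  24.        ])]
cream [[ 585.7442031  -331.78728816   62.        ]] 28.5833
```

View pics/c.png

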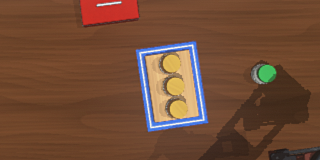

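The picture shows three gold lids in a row on the board, all within about 2 mm of their spots. The board is centred on the mat, and the cream jar hasn't moved.

```bash
python3 -c "
from bench import ctrl
print(ctrl.finish_job())"
```

```text
the job is handed in; nothing more can be done
None
```

I handed the job in at about 29 s: the board lies square on the mat about 3.5 mm off centre, all three amber jars stand within about 2.5 mm of their spots, and the cream jar, tin and crate were not disturbed (only the cream jar was re-measured; no verdict was returned).

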